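# Swing the tilting plate up to its set index and hold it

## Task

The clamp of the tilting plate is slack: swing the plate, with the cylinder head on it, steadily up by its ball-ended lever until the plate's needle lines up with the index set on the quadrant, and hold it there so that I can tighten the clamp. Finish while still holding the lever with the fingers, never let the plate drop or fly up, and leave the index and everything else on the bench where they are.

Things in the scene. Friction and masses are not known exactly. Their poses are not given: they have to be found in the camera images.
- tilt_plate: aluminium plate 224 x 186 x 12 mm, a single-cylinder head strapped on top (66 mm above the hinge axis). Origin: mid-length of the hinge axis. x = hinge axis, y = from the hinge to the free edge (200 mm off), z = out of the plate's top. Starts level on rest pads (angle 0); turning about +x raises the free edge and lever, to 1.10 rad. Falls back when let go
- lever: lever on the plate's free edge: round steel stem, 13 mm diameter, out along the plate's y to a black ball of 36 mm diameter. Origin: ball centre, 270 mm from the hinge axis, level with it at the start, 62 mm above the bench, 35 mm beyond the edge of the bed (14 mm high). A revolving grip: it may spin about its own stem (its y, the plate's y). Plate, head and lever weigh about 1.8 kg: 5 to 9 N upward at the ball lifts them
- needle_tip (a point): tip of the plate's needle (a black pointer 4 mm wide along the plate's y, fixed to the plate just outside the black star knob at its +x end), 176 mm from the hinge axis, on the quadrant's face that looks away from the robot; axes as the plate's
- index_tip (a point): point of the index, a brass block with a thumb screw on the outer rim of the quadrant (the upright graduated arc, 174 mm radius about the hinge axis, a mark every 5 degrees); 176 mm from the hinge axis. Own y points from the hinge axis out through the index. Needle and index coincide when the plate stands at the index's angle
- index (a joint): angle (rad) above level at which the index is set, about the same hinge axis and counted as the plate's angle; 0.35 to 0.95
- fixture: the bed of the tilting fixture, 290 x 270 x 14 mm, bolted to the bench; origin under its centre; hinge axis along its x, 100 mm towards its -y side and 62 mm above the bench; quadrant at its +x end, outside of the plate, up to 230 mm high (index up to 260 mm)
- spanner: combination spanner lying flat, 190 mm long, beside the tilting fixture on the robot's side; to be left alone; origin under its middle
- piston: small aluminium piston standing on its skirt, 72 mm diameter, 52 mm tall; to be left alone; origin under its middle
- nut_bowl: empty steel bowl, 110 mm across, 36 mm tall; to be left alone; origin under its middle
- spray_can: plain upright spray can, 60 mm diameter, 135 mm tall; to be left alone; origin under its middle
- paste_jar: squat jar, 64 mm diameter, 60 mm tall; to be left alone; origin under its middle
- hammer: hammer lying flat, 280 mm long; to be left alone; origin under its middle
- die_grinder: straight grey hand grinder lying flat, 280 mm long, 55 mm high; to be left alone; origin under its middle

How it is judged:
By the outcome, as a careful person would: the job done as asked, in the order asked, and still so for the second after the job is handed in, while the arm keeps its last pose, push and grip.
It also fails if it takes over 38 s, if anything falls off the work surface, if the arm or the gripper's body presses on something with over 40 N, if the wrist force passes 120 N, or if a joint passes its speed limit or range.

## Robot

A 7-joint arm with a two-finger parallel gripper is mounted at the origin on the work surface. World frame = base frame: x ahead of the robot, y to its left, z up, the work surface at z = 0. Lengths are in m, angles in rad, forces in N, time in s.
With the tool pointing down it reaches from about 0.425 to 0.925 m from the base axis. Payload 6.8 kg.
Tool frame: the origin (TCP) lies at the very end of the fingers, on their centre line; the grasp point (between the pads) lies 19 mm behind it; z points along the fingers, y is the direction in which the jaws open and shut (so a half turn about z gives the same grasp; the last joint's range is limited). The gripper opens to 85 mm and grips with 20 to 120 N. Pads are 22 mm wide; open, the fingers measure 114 mm over their backs; the gripper's body (76 mm by 85 mm) begins 54 mm behind the grasp point. The pads swing forward as they close: fully open they stand 13 mm farther back than shut.
Start: joints at [-1.412, 0.477, 0.022, 1.555, -0.011, 1.109, -0.083], TCP at [0.178, 0.651, 0.231] pointing down, gripper open.
Joint ranges: [-2.96, 2.96], [-0.34, 2.1], [-1.41, 1.46], [0.24, 2.44], [-1.37, 4.51], [0.17, 1.92], [-2.96, 2.96]. Speed limits (rad/s): [2.39, 2.39, 3.14, 3.14, 3.14, 3.14, 3.14].

## Interface

Orientations are given as a rotation vector (axis times angle).
In Python, from bench import monitor, viewer, job gives the robot as it stands. The module is installed in compiled form; this text tells all that it offers.
- The arm moves only by the tool drive_tool, never from a script. Its argument "commands" is a list of rows, each an object with "linear": the shift along the tool's x, y, z in m, a list of three; "dr": the turn, a rotation vector about the tool's x, y, z in degrees, a list of three; "jaw": the closure, from 0 (fully open) to 1 (shut). A call has 1 to 8 rows; each row shifts and turns the pose as measured when the row begins, along the tool's axes as they then stand; what a row does not reach is not made up. A row lasts 1/8 s, in which the tool goes at most 62.5 mm and 10.7 degrees, less where a joint would pass 70% of its speed; a pose out of reach is approached as far as the arm can. A call is refused whole if a number of a shift passes 0.0625 or a number of a turn 10.7, either way. A call with a gripper value outside its range is refused whole. The fingers move at their own pace and stop on an object; "force" is the grip in N (left out, the last holds). Time passes only in rows, so rows that do not move let the fingers close. It gives the time, the measured TCP pose, the force and the opening at its end, in the units of the state.
- monitor.get_obs(): the state, without advancing time (a new reading comes with each control period).
- viewer.grab_frame(name): name is "side" or "top"; returns the picture (400x640x3 uint8, red, green, blue); there is no depth.
- viewer.calibration(name): a dict with "K" (3x3 intrinsics, pixels), "R" (3x3) and "t" (3): a world point X has camera coordinates R X + t. Camera axes: x right, y down, z forward; pixel columns grow to the right and rows downward; lengths in m; the calibration is good to about 2 mm. A picture is of the moment at which its call begins. calibration takes no time and is no camera call.
- job.hand_in(): hands the job in, once; it reports no verdict.
The state is a dict: "clock": time; "joints": joint angles; "qvel": joint speeds; "tau": joint torques, N m; "tcp_pos": TCP position; "orientation": TCP orientation; "contact_force": force on the tool from outside, world axes, zero at the start; "moment": the same for the moment, N m; "grip_width": finger opening in m.
Only numpy, scipy, OpenCV 4.12 (cv2) and the standard library are available. Lean on these libraries where they do the work, as an engineer would, in place of code of your own. Each camera call takes 0.05 s, during which the arm holds its last target.

## Working session

There is one attempt and no reset: what is moved stays moved. The work goes in short steps, Python scripts to look and compute and a tool call to move; the robot and the scene stay as the last step left them, time stands still between calls to the robot, and variables do not carry over. Pictures are saved under pics/ and viewed, and the job is handed in when it is done.

Besides the shell and the picture viewer there is one more tool, called after "Request:" as name(argument=value, ...), one argument or row to a line, values as JSON. drive_tool: Moves the arm, as the interface text tells. Its arguments: {"type":"object","properties":{"commands":{"type":"array"},"force":{"type":"number"}},"required":["commands"]}

```bash
mkdir -p pics
python3 - <<'E'
from bench import monitor, viewer
import cv2
for n in("side","top"):
    f=viewer.grab_frame(n); cv2.imwrite(f"pics/{n}0.png",f[:,:,::-1])
    c=viewer.calibration(n); print(n,c["K"],c["R"],c["t"], -c["R"].T@c["t"])
o=monitor.get_obs(); print({k:o[k] for k in("clock","tcp_pos","orientation","contact_force","grip_width")})
E
```

```text
side [[403.11824101   0.         322.6836794 ]
 [  0.         403.11824101 196.74641488]
 [  0.           0.           1.        ]] [[ 0.76915673 -0.63903543  0.00562509]
 [-0.41106741 -0.50147071 -0.76128228]
 [ 0.48930716  0.5832331  -0.64839621]] [-0.41149765  0.30405912  1.09930147] [-0.0964011  -0.75163384  0.94657243]
top [[364.72378843   0.         325.8133182 ]
 [  0.         364.72378843 205.0444962 ]
 [  0.           0.           1.        ]] [[ 1.70357702e-03 -9.99998288e-01 -7.22903841e-04]
 [-9.79952369e-01 -1.52540566e-03 -1.99226073e-01]
 [ 1.99224630e-01  1.04780829e-03 -9.79953289e-01]] [0.03018284 0.56580152 1.12849468] [0.32958319 0.02986341 1.2186163 ]
{'clock': 0.1, 'tcp_pos': array([0.17780472, 0.65062137, 0.23041783]), 'orientation': array([-4.17769794e-01, -3.11358020e+00,  2.55566912e-03]), 'contact_force': array([-0.0993702 , -0.21229654,  0.33899569]), 'grip_width': 0.0853733596951066}
```

View pics/side0.png

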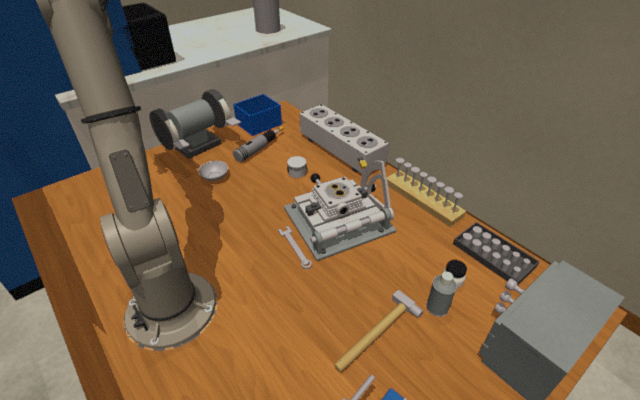

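View pics/top0.png

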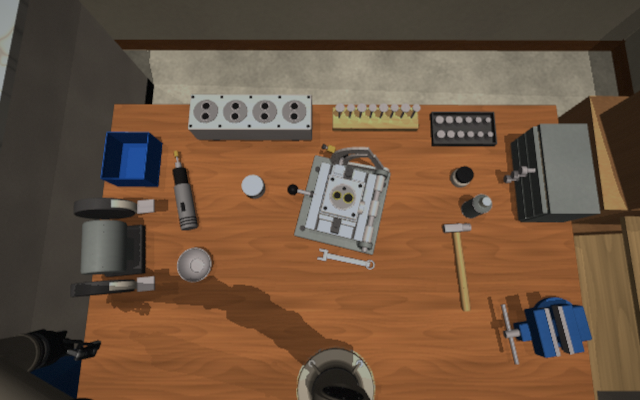

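Run:
```python
import cv2
s=cv2.imread("pics/side0.png")[140:265,265:425]; t=cv2.imread("pics/top0.png")[130:270,270:410]
cv2.imwrite("pics/s0z.png",cv2.resize(s,None,fx=4.5,fy=4.5,interpolation=cv2.INTER_CUBIC))
cv2.imwrite("pics/t0z.png",cv2.resize(t,None,fx=4,fy=4,interpolation=cv2.INTER_CUBIC))
```

```text
(no output)
```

View pics/s0z.png

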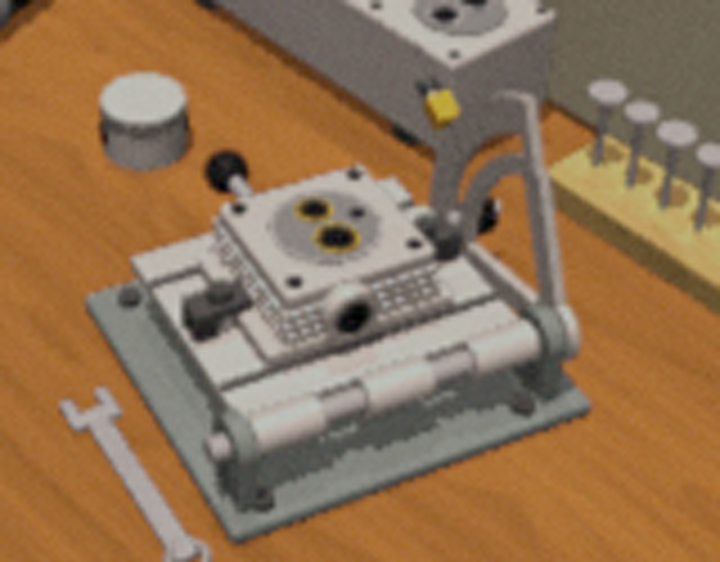

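View pics/t0z.png

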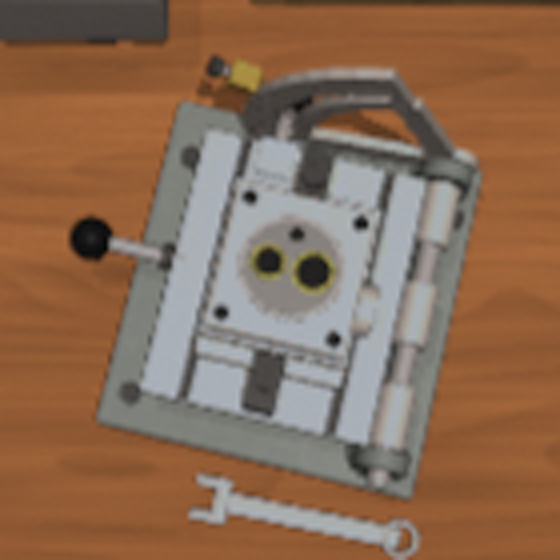

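```bash
cat > h.py <<'E'
import numpy as np, cv2
from bench import monitor, viewer
C={n:viewer.calibration(n) for n in("side","top")}
def ray(n,uv):
    c=C[n]; d=c["R"].T@np.linalg.inv(c["K"])@np.array([uv[0],uv[1],1.]); return -c["R"].T@c["t"], d/np.linalg.norm(d)
def onz(n,uv,z):
    o,d=ray(n,uv); return o+d*(z-o[2])/d[2]
def onplane(n,uv,p,nn):
    o,d=ray(n,uv); return o+d*(nn@(p-o))/(nn@d)
def tri(a,b):
    o1,d1=ray("side",a);o2,d2=ray("top",b)
    s=np.linalg.lstsq(np.c_[d1,-d2],o2-o1,rcond=None)[0]
    p,q=o1+s[0]*d1,o2+s[1]*d2; return (p+q)/2,np.linalg.norm(p-q)
def proj(n,X):
    c=C[n]; v=c["K"]@(c["R"]@X+c["t"]); return v[:2]/v[2]
def blob(img,mask,near,r=15):
    m=np.zeros_like(mask);u,v=map(int,near);m[v-r:v+r,u-r:u+r]=mask[v-r:v+r,u-r:u+r]
    n,l,s,c=cv2.connectedComponentsWithStats(m.astype(np.uint8));
    if n<2:return None
    i=1+s[1:,4].argmax(); return c[i],s[i]
def dark(img,th=55): return (img.max(2)<th)
def brass(img):
    h=cv2.cvtColor(img,cv2.COLOR_BGR2HSV); return (h[...,0]>=19)&(h[...,0]<35)&(h[...,1]>120)&(h[...,2]>80)
E
python3 - <<'E'
from h import *
s=cv2.imread("pics/side0.png");t=cv2.imread("pics/top0.png")
bs=blob(s,dark(s),(315,178),8);bt=blob(t,dark(t),(293,189),9);print(bs,bt)
ball,e=tri(bs[0],bt[0]);print("ball",ball,e)
print("ball@62",onz("side",bs[0],.062),onz("top",bt[0],.062))
gs=blob(s,brass(s),(363,163),8);gt=blob(t,brass(t),(330,149),8);print(gs,gt)
print("brass",tri(gs[0],gt[0]))
top=[(315.7,155.7),(390,172.5),(372.5,254.2),(294.5,235)]
P=[onz("top",u,.014) for u in top]
for p in P: print(p)
for u in[(284.6,206),(317.2,260),(396.1,230)]: print("side",onz("side",u,.014))
print([np.linalg.norm(P[i]-P[(i+1)%4]) for i in range(4)])
E
```

```text
(array([314.6       , 177.26666667]), array([311, 174,   9,   9,  45], dtype=int32)) (array([292.4025974 , 189.18181818]), array([288, 185,  10,  10,  77], dtype=int32))
ball [0.61524699 0.14047229 0.06635491] 0.0024377345231992574
ball@62 [0.61757571 0.14531404 0.062     ] [0.61740751 0.14028194 0.062     ]
(array([362.90243902, 163.6097561 ]), array([360, 160,   7,   9,  41], dtype=int32)) (array([330.86666667, 148.48888889]), array([327, 145,   8,   8,  45], dtype=int32))
brass (array([0.7261028 , 0.01610635, 0.14498354]), np.float64(0.001726198857531382))
[0.74894267 0.06649926 0.014     ]
[ 0.6888088 -0.1889557  0.014    ]
[ 0.41018235 -0.1222702   0.014     ]
[0.47297928 0.13478976 0.014     ]
side [0.4734491  0.13292528 0.014     ]
side [ 0.40677903 -0.12835337  0.014     ]
side [ 0.68556012 -0.19290172  0.014     ]
[np.float64(0.2624372695713563), np.float64(0.2864954710630107), np.float64(0.2646191213882502), np.float64(0.2842875089986361)]
```

```bash
cat >> h.py <<'E'
from scipy.spatial.transform import Rotation as Ro
Y=np.array([.235,.972,0]);X=np.array([.972,-.235,0])
def plan(p1,R1,N,jaw):
    o=monitor.get_obs();p=np.array(o["tcp_pos"]);R=Ro.from_rotvec(o["orientation"])
    dr=(R.inv()*R1).as_rotvec()/N; step=(np.array(p1)-p)/N
    for i in range(N):
        l=(R*Ro.from_rotvec(dr*i)).inv().apply(step)
        print('{"linear":%s,"dr":%s,"jaw":%s},'%(l.round(4).tolist(),np.degrees(dr).round(2).tolist(),jaw))
def downR(yy):  # tool z down, tool y = yy
    z=np.array([0,0,-1.]);return Ro.from_matrix(np.c_[np.cross(yy,z),yy,z])
E
python3 - <<'E'
from h import *
a=np.radians(-13.6);yy=np.array([np.cos(a),np.sin(a),0])
o=monitor.get_obs();print(Ro.from_rotvec(o["orientation"]).as_matrix().round(3),downR(yy).as_matrix().round(3))
plan([.617,.142,.17],downR(yy),15,0)
E
```

```text
[[-0.965  0.264 -0.   ]
 [ 0.264  0.965 -0.002]
 [-0.    -0.002 -1.   ]] [[ 0.235  0.972  0.   ]
 [ 0.972 -0.235  0.   ]
 [ 0.     0.    -1.   ]]
{"linear":[-0.0372, -0.025, 0.0041],"dr":[-0.0, 0.01, 5.89],"jaw":0},
{"linear":[-0.0395, -0.021, 0.0041],"dr":[-0.0, 0.01, 5.89],"jaw":0},
{"linear":[-0.0415, -0.0169, 0.0041],"dr":[-0.0, 0.01, 5.89],"jaw":0},
{"linear":[-0.043, -0.0125, 0.0041],"dr":[-0.0, 0.01, 5.89],"jaw":0},
{"linear":[-0.0441, -0.008, 0.0041],"dr":[-0.0, 0.01, 5.89],"jaw":0},
{"linear":[-0.0447, -0.0035, 0.004],"dr":[-0.0, 0.01, 5.89],"jaw":0},
{"linear":[-0.0448, 0.0011, 0.004],"dr":[-0.0, 0.01, 5.89],"jaw":0},
{"linear":[-0.0444, 0.0057, 0.004],"dr":[-0.0, 0.01, 5.89],"jaw":0},
{"linear":[-0.0436, 0.0102, 0.004],"dr":[-0.0, 0.01, 5.89],"jaw":0},
{"linear":[-0.0423, 0.0147, 0.004],"dr":[-0.0, 0.01, 5.89],"jaw":0},
{"linear":[-0.0406, 0.0189, 0.004],"dr":[-0.0, 0.01, 5.89],"jaw":0},
{"linear":[-0.0385, 0.023, 0.004],"dr":[-0.0, 0.01, 5.89],"jaw":0},
{"linear":[-0.0359, 0.0268, 0.004],"dr":[-0.0, 0.01, 5.89],"jaw":0},
{"linear":[-0.033, 0.0303, 0.004],"dr":[-0.0, 0.01, 5.89],"jaw":0},
{"linear":[-0.0297, 0.0336, 0.004],"dr":[-0.0, 0.01, 5.89],"jaw":0},
```

Request:
drive_tool(
  commands=[
    {"linear":[-0.037,-0.025,0.004],"dr":[0,0,5.9],"jaw":0},
    {"linear":[-0.0395,-0.021,0.004],"dr":[0,0,5.9],"jaw":0},
    {"linear":[-0.0415,-0.017,0.004],"dr":[0,0,5.9],"jaw":0},
    {"linear":[-0.043,-0.0125,0.004],"dr":[0,0,5.9],"jaw":0},
    {"linear":[-0.044,-0.008,0.004],"dr":[0,0,5.9],"jaw":0},
    {"linear":[-0.0447,-0.0035,0.004],"dr":[0,0,5.9],"jaw":0},
    {"linear":[-0.0448,0.001,0.004],"dr":[0,0,5.9],"jaw":0},
    {"linear":[-0.0445,0.0057,0.004],"dr":[0,0,5.9],"jaw":0},
  ],
)

```text
clock: 1.1
tcp_pos: [0.4109, 0.3704, 0.1944]
orientation: [-1.653, -2.67, 0.009]
contact_force: [0.6, -1.2, 0.2]
grip_width: 0.0855
```

Run:
```python
from h import *
a=np.radians(-13.6);yy=np.array([np.cos(a),np.sin(a),0])
plan([.617,.142,.17],downR(yy),8,0)
```

```text
{"linear":[-0.037, 0.0103, 0.0031],"dr":[-0.03, 0.03, 5.01],"jaw":0},
{"linear":[-0.036, 0.0135, 0.003],"dr":[-0.03, 0.03, 5.01],"jaw":0},
{"linear":[-0.0347, 0.0166, 0.003],"dr":[-0.03, 0.03, 5.01],"jaw":0},
{"linear":[-0.0331, 0.0196, 0.003],"dr":[-0.03, 0.03, 5.01],"jaw":0},
{"linear":[-0.0313, 0.0224, 0.003],"dr":[-0.03, 0.03, 5.01],"jaw":0},
{"linear":[-0.0292, 0.025, 0.003],"dr":[-0.03, 0.03, 5.01],"jaw":0},
{"linear":[-0.0269, 0.0275, 0.003],"dr":[-0.03, 0.03, 5.01],"jaw":0},
{"linear":[-0.0244, 0.0297, 0.003],"dr":[-0.03, 0.03, 5.01],"jaw":0},
```

Request:
drive_tool(
  commands=[
    {"linear":[-0.037,0.01,0.003],"dr":[0,0,5],"jaw":0},
    {"linear":[-0.036,0.0135,0.003],"dr":[0,0,5],"jaw":0},
    {"linear":[-0.0347,0.0166,0.003],"dr":[0,0,5],"jaw":0},
    {"linear":[-0.033,0.0196,0.003],"dr":[0,0,5],"jaw":0},
    {"linear":[-0.031,0.0225,0.003],"dr":[0,0,5],"jaw":0},
    {"linear":[-0.029,0.025,0.003],"dr":[0,0,5],"jaw":0},
    {"linear":[-0.027,0.0275,0.003],"dr":[0,0,5],"jaw":0},
    {"linear":[-0.0245,0.03,0.003],"dr":[0,0,5],"jaw":0},
  ],
)

```text
clock: 2.1
tcp_pos: [0.6184, 0.1306, 0.1673]
orientation: [-2.49, -1.915, 0.017]
contact_force: [1.1, 0.7, 0.3]
grip_width: 0.085
```

Run:
```python
from h import *
a=np.radians(-13.6);yy=np.array([np.cos(a),np.sin(a),0])
for n in("side","top"): cv2.imwrite(f"pics/{n}1.png",viewer.grab_frame(n)[:,:,::-1])
o=monitor.get_obs();print(o["tcp_pos"],o["joints"])
plan([.6165,.142,.12],downR(yy),2,0)
s=cv2.imread("pics/side1.png")[100:265,265:425]; t=cv2.imread("pics/top1.png")[110:250,240:400]
cv2.imwrite("pics/z1.png",np.hstack([cv2.resize(s,(400,412)),cv2.resize(t,(400,412))]))
```

```text
[0.61992784 0.1260859  0.16734759] [-0.67198537  0.51795463  0.51176879  1.74241146 -0.28903833  0.96714988
 -0.31361412]
{"linear":[0.0075, -0.0036, 0.0236],"dr":[-0.12, 0.32, -0.79],"jaw":0},
{"linear":[0.0074, -0.0036, 0.0236],"dr":[-0.12, 0.32, -0.79],"jaw":0},
```

View pics/z1.png

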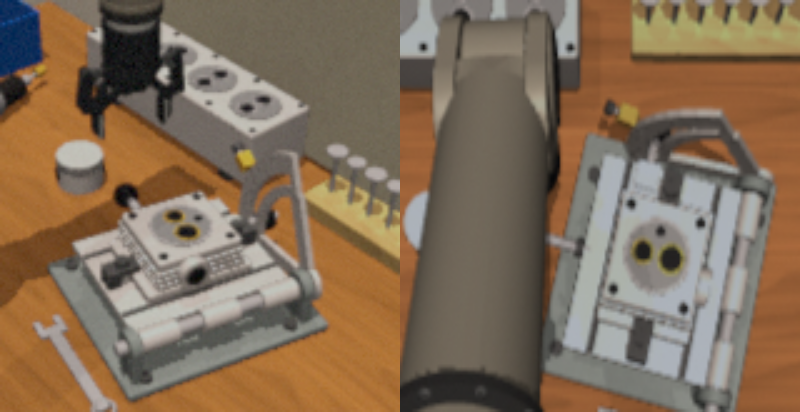

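Request:
drive_tool(
  commands=[
    {"linear":[0.0075,-0.0036,0.0235],"dr":[0,0.3,-0.8],"jaw":0},
    {"linear":[0.0075,-0.0036,0.0235],"dr":[0,0.3,-0.8],"jaw":0},
    {"linear":[0,0,0],"dr":[0,0,0],"jaw":0},
  ],
)

```text
clock: 2.58
tcp_pos: [0.6156, 0.1429, 0.1185]
orientation: [-2.464, -1.942, 0.007]
contact_force: [0.0, 0.6, 0.7]
grip_width: 0.0856
```

Run:
```python
from h import *
a=np.radians(-13.6);yy=np.array([np.cos(a),np.sin(a),0])
o=monitor.get_obs();print(o["tcp_pos"])
plan([.617,.1415,.043],downR(yy),4,0)
s=viewer.grab_frame("side")[:,:,::-1];cv2.imwrite("pics/side2.png",s)
z=s[100:230,250:400].copy(); z=cv2.resize(z,None,fx=5,fy=4.5)
u=proj("side",o["tcp_pos"]);cv2.circle(z,(int((u[0]-250)*5),int((u[1]-100)*4.5)),5,(0,0,255),1)
cv2.imwrite("pics/z2.png",z)
```

```text
[0.61557251 0.14291193 0.11848274]
{"linear":[-0.0002, 0.0005, 0.0189],"dr":[-0.09, 0.01, 0.03],"jaw":0},
{"linear":[-0.0003, 0.0005, 0.0189],"dr":[-0.09, 0.01, 0.03],"jaw":0},
{"linear":[-0.0003, 0.0005, 0.0189],"dr":[-0.09, 0.01, 0.03],"jaw":0},
{"linear":[-0.0003, 0.0005, 0.0189],"dr":[-0.09, 0.01, 0.03],"jaw":0},
```

View pics/z2.png

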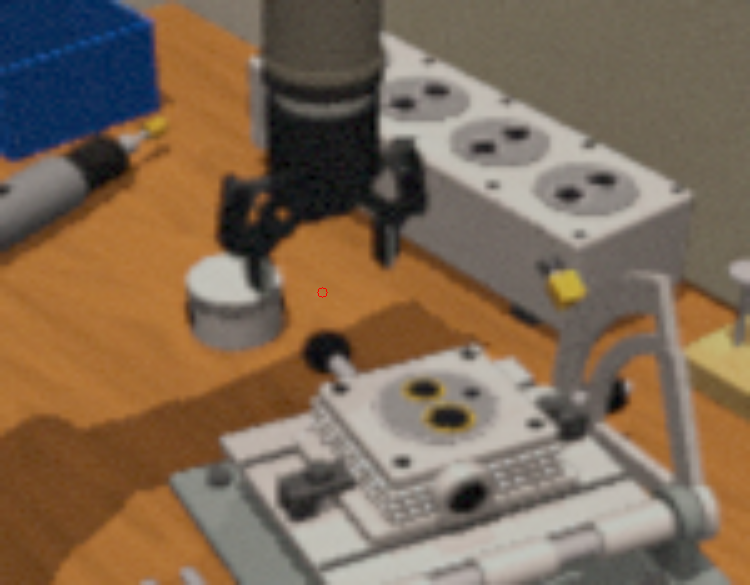

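The TCP projects directly above the ball (ball at zoom (327,352)), with the fingers straddling it along the hinge axis, so I descend.

Request:
drive_tool(
  commands=[
    {"linear":[0,0.0005,0.019],"dr":[0,0,0],"jaw":0},
    {"linear":[0,0.0005,0.019],"dr":[0,0,0],"jaw":0},
    {"linear":[0,0.0005,0.019],"dr":[0,0,0],"jaw":0},
    {"linear":[0,0.0005,0.016],"dr":[0,0,0],"jaw":0},
    {"linear":[0,0,0],"dr":[0,0,0],"jaw":0},
  ],
)

```text
clock: 3.25
tcp_pos: [0.6189, 0.1418, 0.0426]
orientation: [-2.466, -1.942, 0.003]
contact_force: [-0.6, -0.1, -0.2]
grip_width: 0.0852
```

Run:
```python
from h import *
o=monitor.get_obs();print(o["tcp_pos"],o["contact_force"])
s=viewer.grab_frame("side")[:,:,::-1];cv2.imwrite("pics/side3.png",s)
z=s[120:230,270:400].copy(); z=cv2.resize(z,None,fx=6,fy=5)
b=proj("side",o["tcp_pos"]+[0,0,.019]);cv2.circle(z,(int((b[0]-270)*6),int((b[1]-120)*5)),5,(0,0,255),1)
cv2.imwrite("pics/z3.png",z)
```

```text
[0.61889649 0.14178317 0.04262525] [-0.63168333 -0.11648084 -0.24221012]
```

View pics/z3.png

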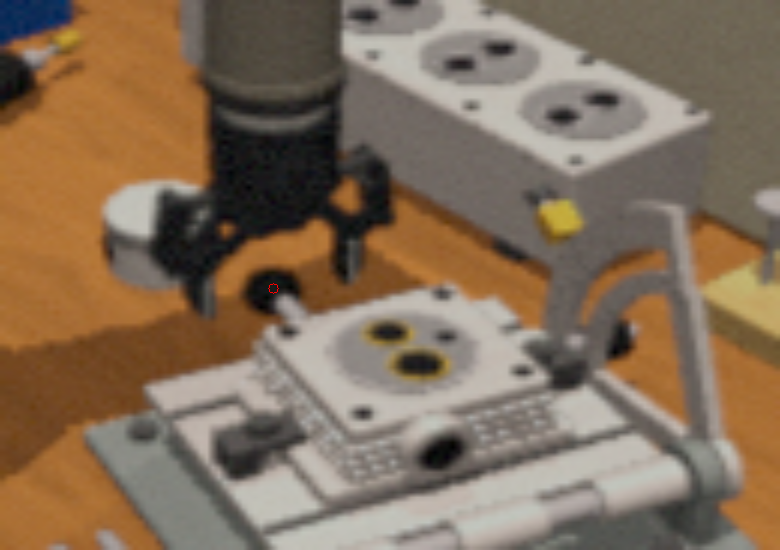

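Request:
drive_tool(
  commands=[
    {"linear":[0,0,0.003],"dr":[0,0,0],"jaw":0.3},
    {"linear":[0,0,0],"dr":[0,0,0],"jaw":0.5},
    {"linear":[0,0,0],"dr":[0,0,0],"jaw":1},
    {"linear":[0,0,0],"dr":[0,0,0],"jaw":1},
  ],
  force=30,
)

```text
clock: 3.8
tcp_pos: [0.6168, 0.1428, 0.0411]
orientation: [-2.462, -1.94, 0.006]
contact_force: [3.9, -2.5, -3.5]
grip_width: 0.0343
```

Request:
drive_tool(
  commands=[
    {"linear":[0,0,0],"dr":[0,0,0],"jaw":1},
    {"linear":[0,0,0],"dr":[0,0,0],"jaw":1},
  ],
  force=70,
)

```text
clock: 4.05
tcp_pos: [0.6168, 0.1428, 0.0413]
orientation: [-2.463, -1.94, 0.005]
contact_force: [-0.6, -0.6, -1.8]
grip_width: 0.0333
```

Run:
```python
from h import *
o=monitor.get_obs();print(o["tcp_pos"],o["contact_force"],o["grip_width"])
print(Ro.from_rotvec(o["orientation"]).as_matrix().round(3))
s=viewer.grab_frame("side")[:,:,::-1];cv2.imwrite("pics/side4.png",s)
z=s[120:230,270:400].copy(); z=cv2.resize(z,None,fx=6,fy=5)
cv2.imwrite("pics/z4.png",z)
```

```text
[0.61684532 0.14283483 0.04128755] [-0.60613341 -0.57011527 -1.80542768] 0.033263673170532214
[[ 0.234  0.972 -0.007]
 [ 0.972 -0.234  0.003]
 [ 0.001 -0.007 -1.   ]]
```

View pics/z4.png

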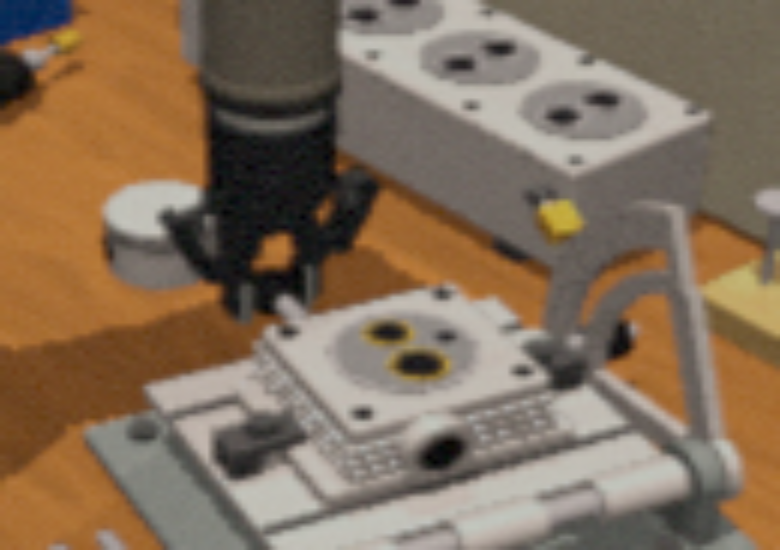

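Request:
drive_tool(
  commands=[
    {"linear":[0,0,-0.0025],"dr":[0,0.5,0],"jaw":1},
    {"linear":[0.0004,0,-0.0047],"dr":[0,1,0],"jaw":1},
    {"linear":[0.0004,0,-0.0047],"dr":[0,1,0],"jaw":1},
    {"linear":[0.0004,0,-0.0047],"dr":[0,1,0],"jaw":1},
    {"linear":[0.0004,0,-0.0047],"dr":[0,1,0],"jaw":1},
    {"linear":[0.0004,0,-0.0047],"dr":[0,1,0],"jaw":1},
  ],
)

```text
clock: 4.85
tcp_pos: [0.617, 0.1437, 0.0672]
orientation: [-2.412, -1.9, -0.117]
contact_force: [2.4, 1.1, -9.5]
grip_width: 0.033
```

```bash
cat >> h.py <<'E'
def ang():
    o=monitor.get_obs();H=np.array([.617,.142,.062])-.27*Y
    R=Ro.from_rotvec(o["orientation"]).as_matrix();g=o["tcp_pos"]-.019*R[:,2]
    d=g-H; tz=R[:,2]
    print("clock",round(o["clock"],2),"tcp",o["tcp_pos"].round(4),"grasp ang",np.degrees(np.arctan2(d[2],d@Y)).round(2),"r",np.hypot(d[2],d@Y).round(4),"x",(d@X).round(4),"tool tilt",np.degrees(np.arctan2(tz@Y,-tz[2])).round(2),"F",o["contact_force"].round(1),"w",round(o["grip_width"],4))
E
python3 - <<'E'
from h import *
ang()
E
```

```text
clock 4.85 tcp [0.617  0.1437 0.0672] grasp ang 5.1 r 0.2708 x -0.0003 tool tilt 5.88 F [ 2.4  1.1 -9.5] w 0.033
```

Request:
drive_tool(
  commands=[
    {"linear":[0.0004,0,-0.0048],"dr":[0,1,0],"jaw":1},
    {"linear":[0.0004,0,-0.0048],"dr":[0,1,0],"jaw":1},
    {"linear":[0.0004,0,-0.0048],"dr":[0,1,0],"jaw":1},
    {"linear":[0.0004,0,-0.0048],"dr":[0,1,0],"jaw":1},
    {"linear":[0.0004,0,-0.0048],"dr":[0,1,0],"jaw":1},
    {"linear":[0.0004,0,-0.0048],"dr":[0,1,0],"jaw":1},
    {"linear":[0.0004,0,-0.0048],"dr":[0,1,0],"jaw":1},
    {"linear":[0.0004,0,-0.0048],"dr":[0,1,0],"jaw":1},
  ],
)

```text
clock: 5.85
tcp_pos: [0.6161, 0.1399, 0.1083]
orientation: [-2.33, -1.835, -0.288]
contact_force: [1.5, 1.1, -7.7]
grip_width: 0.0333
```

Run:
```python
from h import *
ang()
for n in("side","top"): cv2.imwrite(f"pics/{n}5.png",viewer.grab_frame(n)[:,:,::-1])
s=cv2.imread("pics/side5.png")[130:240,290:400]; t=cv2.imread("pics/top5.png")[130:270,270:410]
cv2.imwrite("pics/z5.png",np.hstack([cv2.resize(s,(400,400),interpolation=2),cv2.resize(t,(400,400),interpolation=2)]))
```

```text
clock 5.85 tcp [0.6161 0.1399 0.1083] grasp ang 13.83 r 0.2709 x -0.0003 tool tilt 14.42 F [ 1.5  1.1 -7.7] w 0.0333
```

View pics/z5.png

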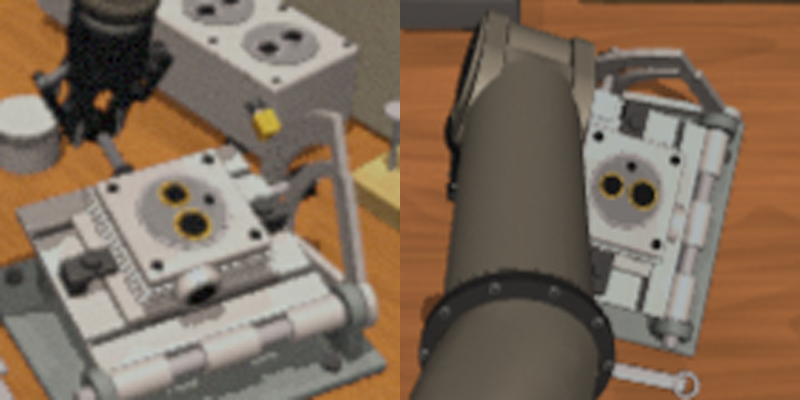

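Run:
```python
from h import *
s=cv2.imread("pics/side0.png")[148:178,345:380]; t=cv2.imread("pics/top0.png")[136:160,310:345]
a=cv2.resize(s,None,fx=16,fy=16,interpolation=0);cv2.imwrite("pics/a.png",a)
b=cv2.resize(t,None,fx=16,fy=16,interpolation=0);cv2.imwrite("pics/b.png",b)
```

```text
(no output)
```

View pics/a.png

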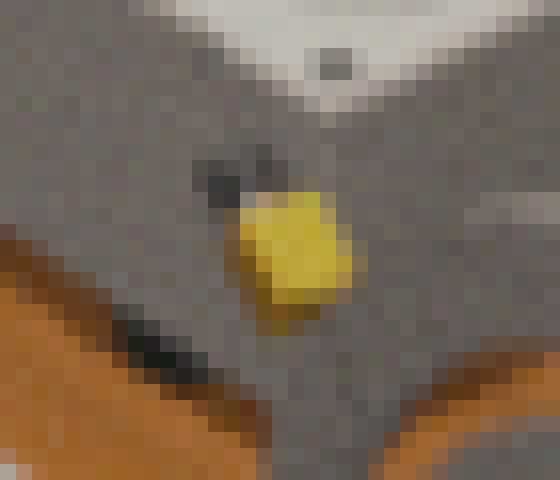

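View pics/b.png

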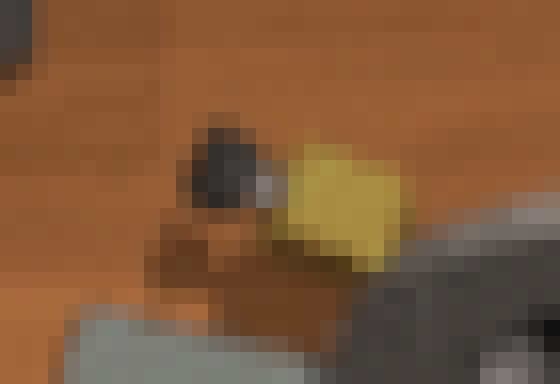

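Run:
```python
from h import *
s=cv2.imread("pics/side0.png")[168:188,300:330]; t=cv2.imread("pics/top0.png")[178:200,282:312]
a=cv2.resize(s,None,fx=14,fy=14,interpolation=0);b=cv2.resize(t,None,fx=14,fy=14,interpolation=0)
cv2.imwrite("pics/c.png",np.vstack([a,b]))
B=np.array([.617,.1422,.062])
for n in("side","top"):print(n,proj(n,B),"ppm",[ (proj(n,B+d)-proj(n,B)).round(2) for d in .01*np.eye(3)])
```

```text
side [315.02019303 177.74040043] ppm [array([ 2.17, -1.08]), array([-1.75, -1.32]), array([-0.02, -2.22])]
top [291.81269556 189.30217881] ppm [array([ 0.06, -2.97]), array([-3.06, -0.  ]), array([-0.28, -0.75])]
```

View pics/c.png

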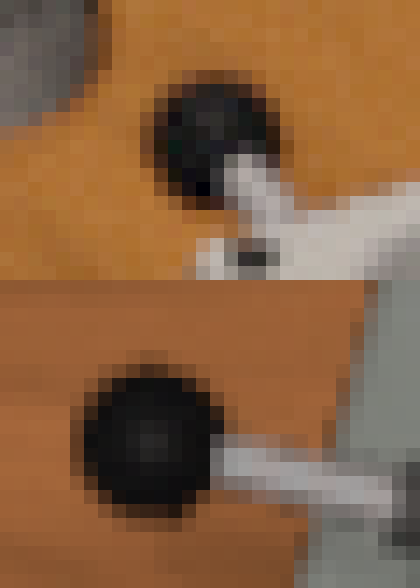

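Run:
```python
from h import *
b,e=tri((314.86,177.57),(292.18,188.93));print(b,e)
for sc in [((363.1,163.6),(330.9,148.75)),((362.9,163.6),(330.87,148.49))]:
  g,e=tri(*sc);print(g,e)
  for yaw in(-13.2,-13.6,-14):
    y=np.array([-np.sin(np.radians(yaw)),np.cos(np.radians(yaw)),0]);x=np.array([y[1],-y[0],0])
    d=g-(b-.27*y); d2=g-(np.r_[b[:2],.062]-.27*y)
    print(yaw,d@x,d@y,d[2],"ang",np.degrees(np.arctan2(d[2],d@y)),np.degrees(np.arctan2(d2[2],d2@y)),"r",np.hypot(d[2],d@y))
k,e=tri((359.2,158.7),(323.4,146.1));print("screw",k,e,k-g)
```

```text
[0.6169406  0.14139585 0.06355967] 0.0020901730613289275
[0.72574033 0.01566653 0.14520371] 0.00045856261023486945
-13.2 0.13463552485718602 0.1724371080681055 0.0816440354098546 ang 25.336215501419034 25.758064726705108 r 0.19078863896180268
-13.6 0.1353133558284149 0.17337941125134215 0.0816440354098546 ang 25.215657025001743 25.63606111291296 r 0.19164072835351995
-14 0.13598459181757938 0.1743264235857632 0.0816440354098546 ang 25.095571907634884 25.514528996793953 r 0.19249792330882046
[0.72607738 0.01609707 0.14504118] 0.0017272508655334607
-13.2 0.13486535961459356 0.17293323042238057 0.08148150918511726 ang 25.22855843665756 25.649953463339312 r 0.1911678281599823
-13.6 0.13553972142561668 0.17387712605173242 0.08148150918511726 ang 25.108514579206286 25.528461064399742 r 0.19202211149525045
-14 0.13620747722183557 0.17482570657435142 0.08148150918511726 ang 24.988946720459893 25.40744294426944 r 0.19288147660754149
screw [0.73133608 0.03952508 0.15043206] 0.002815602540287446 [0.0052587  0.02342801 0.00539088]
```

Request:
drive_tool(
  commands=[
    {"linear":[0.0004,0,-0.0048],"dr":[0,1,0],"jaw":1},
    {"linear":[0.0004,0,-0.0048],"dr":[0,1,0],"jaw":1},
    {"linear":[0.0004,0,-0.0048],"dr":[0,1,0],"jaw":1},
    {"linear":[0.0004,0,-0.0048],"dr":[0,1,0],"jaw":1},
    {"linear":[0.0004,0,-0.0048],"dr":[0,1,0],"jaw":1},
    {"linear":[0.0004,0,-0.0048],"dr":[0,1,0],"jaw":1},
    {"linear":[0.0003,0,-0.004],"dr":[0,0.8,0],"jaw":1},
    {"linear":[0.0002,0,-0.002],"dr":[0,0.4,0],"jaw":1},
  ],
)

```text
clock: 6.95
tcp_pos: [0.614, 0.1312, 0.1447]
orientation: [-2.252, -1.772, -0.432]
contact_force: [1.5, 1.7, -8.5]
grip_width: 0.0331
```

Run:
```python
from h import *
ang()
for n in("side","top"): cv2.imwrite(f"pics/{n}6.png",viewer.grab_frame(n)[:,:,::-1])
ang()
s=cv2.imread("pics/side6.png")[130:240,290:400]; t=cv2.imread("pics/top6.png")[130:230,300:400]
cv2.imwrite("pics/z6.png",np.hstack([cv2.resize(s,(550,550),interpolation=2)[:,:], cv2.resize(t,(250,550),interpolation=2)])[:,:800])
cv2.imwrite("pics/z6.png",cv2.resize(s,(600,600),interpolation=2));cv2.imwrite("pics/z6t.png",cv2.resize(t,(500,500),interpolation=2))
```

```text
clock 6.95 tcp [0.614  0.1312 0.1447] grasp ang 21.72 r 0.2709 x -0.0003 tool tilt 22.08 F [ 1.5  1.7 -8.5] w 0.0331
clock 7.05 tcp [0.614  0.1313 0.1446] grasp ang 21.71 r 0.271 x -0.0003 tool tilt 22.06 F [ 1.4  3.  -7.2] w 0.0333
```

View pics/z6.png

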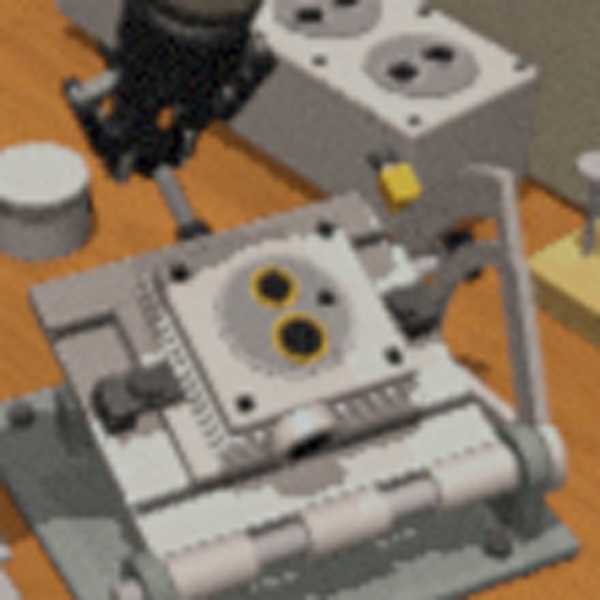

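View pics/z6t.png

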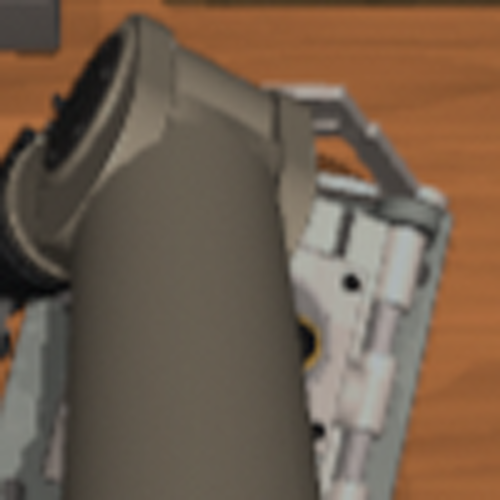

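```bash
cat > pl.py <<'E'
from h import *
from scipy.optimize import least_squares
def f(p,s,off): return (np.array(p)+.5)/s-.5+np.array(off)
def ref(img,uv,r=3):
    # subpixel dark centroid
    u,v=np.round(uv).astype(int); w=img[v-r:v+r+1,u-r:u+r+1].astype(float).max(2)
    w=np.clip(np.median(w)-15-w,0,None); yy,xx=np.mgrid[v-r:v+r+1,u-r:u+r+1]; return np.array([(w*xx).sum(),(w*yy).sum()])/w.sum()
def ptsA():
    s=cv2.imread("pics/side0.png");t=cv2.imread("pics/top0.png")
    S=[ref(s,f(p,4.5,(265,140))) for p in[(238,208),(354,173),(414,243),(294,283)]]
    T=[ref(t,f(p,4,(270,130))) for p in[(221,313),(250,196),(361,223),(333,340)]]
    return S,[tri(a,b) for a,b in zip(S,T)]
def rotp(P,th,H):
    return H+Ro.from_rotvec(X*th).apply(P-H)
def angle(name,zp,sc,off):
    S,P=ptsA();im=cv2.imread(name);Z=[ref(im,f(p,sc,off)) for p in zp]
    H=np.array([.617,.142,.0625])-.27*Y
    print("z",[p[0][2].round(4) for p in P])
    # per point bias in the side view removed
    bias=[np.array(a)-proj("side",p[0]) for a,p in zip(S,P)]
    fun=lambda th:np.concatenate([proj("side",rotp(p[0],th[0],H))+b-z for p,b,z in zip(P,bias,Z)])
    r=least_squares(fun,[.4]);print("ang",np.degrees(r.x),"res",r.fun.round(2))
    return Z
E
python3 - <<'E'
from pl import *
print(np.round(angle("pics/side6.png",[(180,272),(325,230),(393,355),(245,403)],600/110,(290,130)),1).tolist())
E
```

```text
z [np.float64(0.1308), np.float64(0.1299), np.float64(0.1313), np.float64(0.1284)]
ang [21.60064527] res [-0.17  0.18 -0.03  0.5   0.9  -0.32 -0.17  0.09]
[[322.4, 179.6], [349.2, 171.5], [362.4, 194.7], [334.5, 203.6]]
```

Run:
```python
from h import *
F=[viewer.grab_frame("side")[:,:,::-1].astype(float) for _ in range(12)]
ang()
F+=[cv2.imread(f"pics/side{i}.png").astype(float) for i in range(7)]
m=np.mean(F,0);np.save("side_avg.npy",m)
s=m[148:178,345:380].clip(0,255)
s=((s-40)*1.5).clip(0,255).astype(np.uint8)
cv2.imwrite("pics/d.png",cv2.resize(s,None,fx=18,fy=18,interpolation=0))
t=np.mean([cv2.imread(f"pics/top{i}.png").astype(float) for i in (0,1)],0)[136:160,310:345]
t=((t-20)*1.5).clip(0,255).astype(np.uint8)
cv2.imwrite("pics/e.png",cv2.resize(t,None,fx=18,fy=18,interpolation=0))
```

```text
clock 7.65 tcp [0.614  0.1314 0.1443] grasp ang 21.63 r 0.271 x -0.0003 tool tilt 22.02 F [ 1.8  1.1 -7.8] w 0.033
```

View pics/d.png

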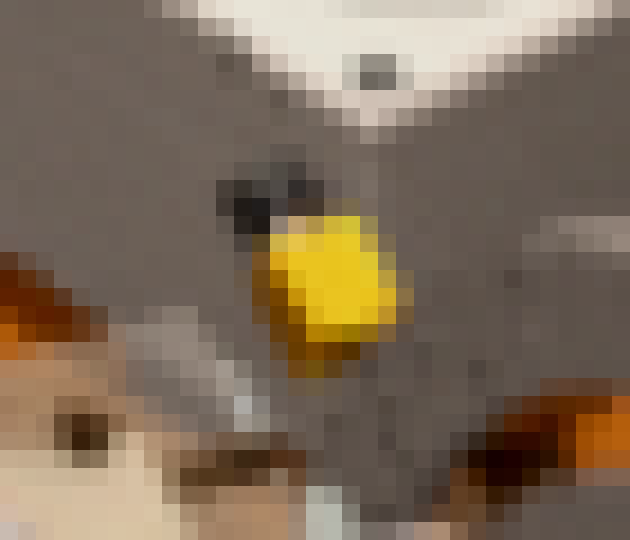

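View pics/e.png

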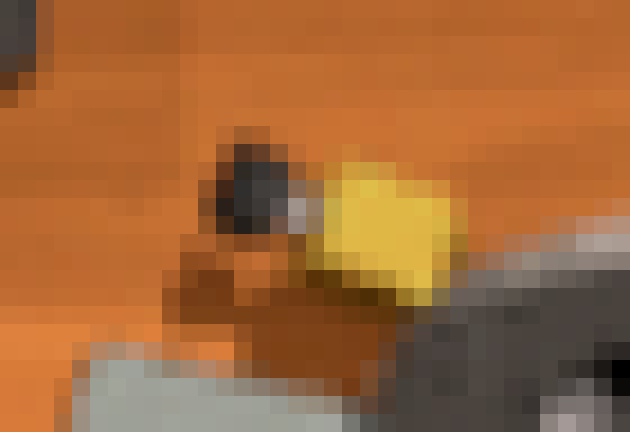

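Run:
```python
from h import *
from scipy.optimize import least_squares
ballS,ballT=np.array((314.86,177.57)),np.array((292.18,188.93))
obs={"b":((362.83,163.6),(330.7,148.75)),"k":((359.5,158.4),(323.4,146.05))}
for yaw in(-13.2,-13.6,-14):
  a=np.radians(yaw);y=np.array([-np.sin(a),np.cos(a),0]);x=np.array([y[1],-y[0],0])
  for B in([.617,.142,.062],[.6175,.139,.062],[.617,.144,.062]):
    B=np.array(B);H=B-.27*y
    bs,bt=ballS-proj("side",B),ballT-proj("top",B)
    def P(th,r,xx):return H+x*xx+y*r*np.cos(th)+np.r_[0,0,1]*r*np.sin(th)
    def fun(v,keys):
      out=[]
      for i,k in enumerate(keys):
        p=P(v[0],v[2+i],v[1]); out+=[proj("side",p)+bs-obs[k][0],proj("top",p)+bt-obs[k][1]]
      return np.concatenate(out)
    for keys in(["b"],["k"],["b","k"]):
      r=least_squares(fun,[.44,.135]+[.19]*len(keys),args=(keys,));print(yaw,B[1],keys,np.degrees(r.x[0]).round(2),r.x[1:].round(4),r.fun.round(2))
```

```text
-13.2 0.142 ['b'] 25.21 [0.1344 0.1912] [-0.14  0.04  0.07 -0.11]
-13.2 0.142 ['k'] 24.12 [0.1351 0.2154] [-0.04  0.01  0.02 -0.03]
-13.2 0.142 ['b', 'k'] 24.59 [0.1349 0.1912 0.2154] [-0.2   0.34 -0.16 -0.08  0.03 -0.25  0.22 -0.08]
-13.2 0.139 ['b'] 25.19 [0.1343 0.1914] [-0.11  0.03  0.06 -0.09]
-13.2 0.139 ['k'] 24.08 [0.135  0.2155] [-0.01  0.    0.01 -0.01]
-13.2 0.139 ['b', 'k'] 24.56 [0.1347 0.1913 0.2155] [-0.17  0.33 -0.18 -0.06  0.05 -0.26  0.21 -0.06]
-13.2 0.144 ['b'] 25.23 [0.1345 0.1911] [-0.16  0.05  0.08 -0.13]
-13.2 0.144 ['k'] 24.15 [0.1352 0.2153] [-0.06  0.02  0.03 -0.04]
-13.2 0.144 ['b', 'k'] 24.61 [0.1349 0.1911 0.2153] [-0.23  0.34 -0.15 -0.09  0.01 -0.24  0.23 -0.1 ]
-13.6 0.142 ['b'] 25.09 [0.1351 0.1921] [-0.14  0.04  0.07 -0.11]
-13.6 0.142 ['k'] 24.02 [0.1357 0.2163] [-0.04  0.01  0.02 -0.03]
-13.6 0.142 ['b', 'k'] 24.48 [0.1354 0.192  0.2163] [-0.22  0.34 -0.17 -0.06  0.05 -0.25  0.22 -0.1 ]
-13.6 0.139 ['b'] 25.07 [0.135  0.1922] [-0.11  0.03  0.06 -0.09]
-13.6 0.139 ['k'] 23.98 [0.1356 0.2164] [-0.01  0.    0.01 -0.01]
-13.6 0.139 ['b', 'k'] 24.45 [0.
[... 286 characters left out ...]
.24  0.23 -0.12]
-14 0.142 ['b'] 24.97 [0.1358 0.1929] [-0.14  0.04  0.07 -0.11]
-14 0.142 ['k'] 23.92 [0.1362 0.2171] [-0.04  0.01  0.02 -0.03]
-14 0.142 ['b', 'k'] 24.37 [0.136  0.1929 0.2171] [-0.24  0.34 -0.17 -0.04  0.06 -0.25  0.23 -0.12]
-14 0.139 ['b'] 24.95 [0.1357 0.1931] [-0.11  0.03  0.06 -0.09]
-14 0.139 ['k'] 23.88 [0.1361 0.2173] [-0.01  0.    0.01 -0.01]
-14 0.139 ['b', 'k'] 24.34 [0.1359 0.193  0.2173] [-0.21  0.34 -0.19 -0.02  0.09 -0.26  0.22 -0.1 ]
-14 0.144 ['b'] 24.99 [0.1359 0.1928] [-0.16  0.05  0.08 -0.13]
-14 0.144 ['k'] 23.94 [0.1362 0.217 ] [-0.06  0.02  0.03 -0.04]
-14 0.144 ['b', 'k'] 24.39 [0.1361 0.1928 0.217 ] [-0.26  0.35 -0.16 -0.05  0.05 -0.24  0.23 -0.14]
```

Request:
drive_tool(
  commands=[
    {"linear":[0.0003,0,-0.0035],"dr":[0,0.7,0],"jaw":1},
    {"linear":[0.0003,0,-0.0038],"dr":[0,0.8,0],"jaw":1},
    {"linear":[0.0003,0,-0.0038],"dr":[0,0.8,0],"jaw":1},
    {"linear":[0.0002,0,-0.002],"dr":[0,0.4,0],"jaw":1},
    {"linear":[0,0,0],"dr":[0,0,0],"jaw":1},
  ],
)

```text
clock: 8.28
tcp_pos: [0.6129, 0.1268, 0.1579]
orientation: [-2.221, -1.748, -0.484]
contact_force: [1.1, 1.6, -7.8]
grip_width: 0.0333
```

Run:
```python
from h import *
ang()
F=[viewer.grab_frame("side")[:,:,::-1] for _ in range(8)]
ang()
m=np.mean(np.array(F,float),0).astype(np.uint8);cv2.imwrite("pics/side7.png",m)
cv2.imwrite("pics/top7.png",viewer.grab_frame("top")[:,:,::-1])
cv2.imwrite("pics/z7.png",cv2.resize(m[130:240,290:400],(600,600),interpolation=2))
```

```text
clock 8.28 tcp [0.6129 0.1268 0.1579] grasp ang 24.68 r 0.271 x -0.0003 tool tilt 24.93 F [ 1.1  1.6 -7.8] w 0.0333
clock 8.68 tcp [0.6129 0.127  0.1576] grasp ang 24.59 r 0.271 x -0.0003 tool tilt 24.9 F [ 1.3  1.9 -7.9] w 0.033
```

View pics/z7.png

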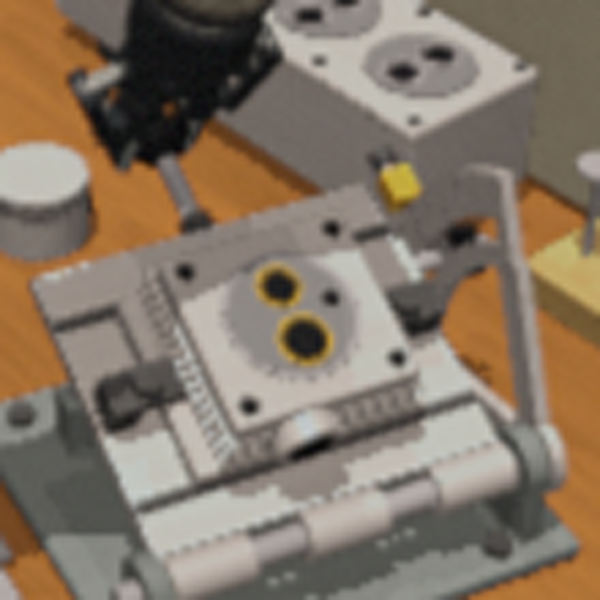

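View pics/top7.png

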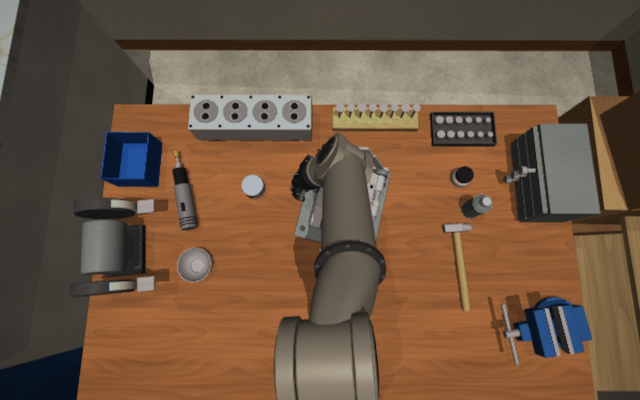

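Run:
```python
from pl import *
for yaw in (-13.2,-14):
  import pl; a=np.radians(yaw); pl.X=np.array([np.cos(a),np.sin(a),0]); pl.Y=np.array([-np.sin(a),np.cos(a),0])
  angle("pics/side7.png",[(185,272),(331,228),(397,357),(249,406)],600/110,(290,130))
# one-view check: plate top rear edge... block vs the plate's own level at start
a=np.radians(-13.6);H=np.array([.617,.142,.062])-.27*Y
for th in (23.7,24.7,25.7):
  t=np.radians(th);p=H+X*.135+.192*(Y*np.cos(t)+np.r_[0,0,np.sin(t)]);print(th,proj("side",p).round(2))
ang()
```

```text
z [np.float64(0.1308), np.float64(0.1299), np.float64(0.1313), np.float64(0.1284)]
ang [24.10769921] res [-0.42 -0.   -0.3   0.19  1.44 -0.2  -0.27 -0.12]
z [np.float64(0.1308), np.float64(0.1299), np.float64(0.1313), np.float64(0.1284)]
ang [24.48985523] res [-0.48  0.07 -0.31  0.14  1.43 -0.15 -0.33  0.05]
23.7 [362.49 164.58]
24.7 [362.76 164.06]
25.7 [363.03 163.56]
clock 8.72 tcp [0.6129 0.127  0.1576] grasp ang 24.59 r 0.271 x -0.0003 tool tilt 24.9 F [ 0.9  1.  -7.2] w 0.0333
```

Run:
```python
from h import *
from bench import job
ang();print(job.hand_in());ang()
```

```text
clock 8.72 tcp [0.6129 0.127  0.1576] grasp ang 24.59 r 0.271 x -0.0003 tool tilt 24.9 F [ 0.9  1.  -7.2] w 0.0333
the job is handed in; nothing more can be done
None
the job is handed in; nothing more can be done
```

I gripped the lever's ball with 70 N and swung the plate up at about 8°/s to roughly 24.9° (0.435 rad). I handed the job in at 8.7 s with the fingers still closed on the ball. I never saw the needle against the index directly: it sits behind the quadrant in the side view, and the arm hides that spot in the top view. The alignment therefore rests on measured angles only.

- **Index angle:** the brass block measured about 25.1° in the two views. Adding the thumb screw gave about 24.5°, and the screw alone about 24.0°, so the readings differ by about 1°. I aimed for about 24.7°.
- **Plate angle:** the arm's pose gives about 24.9°. The head's corner holes in the side view give 24.1 to 24.5°, with one hole fitting poorly by 1.4 px. Plate and index agree to about half a degree at best.
- **Hold:** at the last reading the fingers carried about 7 to 8 N, with the opening steady at 33 mm. The lever had settled by about 0.1° over 0.4 s.
- **Bench:** nothing else was touched as far as the pictures and contact forces show. I did not re-measure where the other objects lie.

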